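# Slide an induction zone up to boost under the dumpling pot

## Robot

A 6-joint arm with a two-finger parallel gripper is mounted at the origin on the work surface. World frame = base frame: x ahead of the robot, y to its left, z up, the work surface at z = 0. Lengths are in m, angles in degrees, forces in N, time in s.
With the tool pointing down it reaches from about 0.375 to 0.9 m from the base axis. Payload 3.1 kg.
Tool frame: the origin (TCP) lies where the fingers leave the gripper's body, on its centre line; the fingertips stand 70 mm ahead of it and the grasp point (between the pads) lies 51 mm ahead of it; y points along the fingers, z is the direction in which the jaws open and shut, and the axes are right-handed (so a half turn about y gives the same grasp; the last joint's range is limited). The gripper opens to 87 mm and grips with 3 to 60 N. Pads are 19 mm wide; open, the fingers measure 117 mm over their backs; the gripper's body (75 mm by 190 mm) begins 51 mm behind the grasp point.
Start: joints at [-76.519, 30.224, 82.088, -0, 67.689, -10.227], TCP at [0.251, -0.572, 0.292] pointing down, gripper open.
Joint ranges: [-176.69, 176.69], [-43.24, 126.21], [12.49, 139.97], [-82, 262], [0, 151.66], [-163.58, 163.58]. Speed limits (degrees/s): [159.86, 159.86, 180, 180, 180, 180].

## Interface

Orientations are given as a 3x3 rotation matrix whose columns are the frame's x, y, z axes.
In Python, from rig import bot gives the robot as it stands.
- The arm moves only by the shell command python3 -m pendant 'ROWS'. ROWS is JSON, a list of rows, each a list of 3 entries, a list of its own where there are three numbers: the shift along the tool's x, y, z in cm, then the turn, a rotation vector about the tool's x, y, z in rad, then the closure, from 0 (fully open) to 1 (shut). In form: [[[dx, dy, dz], [ax, ay, az], jaw], ...]. A call has 1 to 20 rows; each row shifts and turns the commanded pose from where the row before left it, along the tool's axes as they then stand; what a row does not reach is not made up. A row lasts 1/12 s, in which the tool goes at most 41.7 mm and 7.16 degrees, less where a joint would pass 70% of its speed; a pose out of reach is approached as far as the arm can. A call with a gripper value outside its range is refused whole. The fingers move at their own pace and stop on an object; the grip force is fixed at half the most. Time passes only in rows, so rows that do not move let the fingers close. It gives the time, the measured TCP pose, the force and the opening at its end, in the units of the state.
- bot.read_state(): the state, without advancing time (a new reading comes with each control period).
- bot.capture(name): name is "side" or "top" or "wrist"; returns a dict with "img" (420x560x3 uint8, red, green, blue), "fx", "fy", "cx", "cy" (pixels), "R" (3x3) and "t" (3): a world point X has camera coordinates R X + t. Camera axes: x right, y down, z forward; pixel columns grow to the right and rows downward; lengths in m; the calibration is good to about 2 mm. A picture is of the moment at which its call begins. There is no depth.
- bot.hand_in(): hands the job in, once; it reports no verdict.
The state is a dict: "time_s": time; "joint_positions": joint angles; "qvel": joint speeds; "tau": joint torques, N m; "position": TCP position; "tcp_rot": TCP orientation; "force": force on the tool from outside, world axes, zero at the start; "moment": the same for the moment, N m; "opening": opening from 0.0 (shut) to 1.0 (fully open).
Only numpy, scipy, OpenCV 4.12 (cv2) and the standard library are available. Lean on these libraries where they do the work, as an engineer would, in place of code of your own. Each camera call takes 0.05 s, during which the arm holds its last target.

## Task

A lidded pot stands on one of the two zones of the induction hob. With the gripper shut, put its tips lightly on the shortest mark of the touch strip in front of the pot, run them along the row of marks to the longest one in one stroke, without lifting off on the way, and finish while holding them there, still resting lightly on the strip, so that the boost stays on. Keep the touch gentle (15 N at most), leave the other strip alone, and do not shift or lift the hob, the pot or anything else.

Things in the scene. Friction and masses are not known exactly. Their poses are not given: they have to be found in the camera images.
- hob: two-zone induction hob, 5 kg, loose on rubber feet: 360 mm deep (x), 600 mm wide (y), 66 mm high, steel housing, black glass top. Origin under its centre on the table; x from its front edge (controls, robot side) to its back, y to its left as the cook sees it, z up. Zone centres at x = 70, y = +146 (left) and -146 mm (right); strip centres at x = -112, y = +146 and -146 mm
- left_strip: touch strip of the left zone: flat dark bar 52 mm deep (x), 210 mm long (y), 2 mm proud of the glass; on its soft gasket it gives 3 mm under 1 to 8.5 N, then is hard. Origin: centre of its top; x away from the hob's front edge, y to the hob's left, z up. Nine light printed marks across it, 20 mm apart, 6 mm wide, from 4 mm long at y = +80 mm to 32 mm at y = -80 mm; a thin line joins their front ends
- right_strip: touch strip of the right zone: flat dark bar 52 mm deep (x), 210 mm long (y), 2 mm proud of the glass; on its soft gasket it gives 3 mm under 1 to 8.5 N, then is hard. Origin: centre of its top; x away from the hob's front edge, y to the hob's left, z up. Nine light printed marks across it, 20 mm apart, 6 mm wide, from 4 mm long at y = +80 mm to 32 mm at y = -80 mm; a thin line joins their front ends
- left_short_end (a point): middle of the left strip on its surface at its shortest mark (low power, the left end)
- left_long_end (a point): middle of the left strip on its surface at its longest mark (boost, the right end)
- right_short_end (a point): middle of the right strip on its surface at its shortest mark (low power, the left end)
- right_long_end (a point): middle of the right strip on its surface at its longest mark (boost, the right end)
- pot_center (a point): steel pot with lid, 170 mm across, 90 mm high to the top of its lid and 115 mm to the top of its knob, two loop handles reaching 113 mm from its axis, about 1.4 kg; the point lies on its axis 45 mm above its foot. It stands on the left or the right cooking zone
- shaker_center (a point): flour shaker, a metal tin 65 mm across and 92 mm high, standing on the other, idle zone; the point lies on its axis half-way up. To be left alone
- spoon: serving spoon 260 mm long lying on the table to the right of the hob. To be left alone
- bowl: small steel bowl 130 mm across, 50 mm high, on the table to the left of the hob; origin under its centre. To be left alone
There are look-alikes about, which are no part of the job. Leave any pink look-alike of the part that bears shaker_center alone.

How it is judged (in metres and radians):
On the way, in this order (a step that is already met when the one before it is completed fails the run):
1. the fingertips touch the strip in front of the pot at its first (shortest) mark, within 14 mm along the strip (((y of pot_center in the frame of hob above 0 m and contact force between the fingers and left_strip above 0.2 N and y of the grasp point in the frame of left_strip between 0.066 and 0.094 m) or (y of pot_center in the frame of hob below 0 m and contact force between the fingers and right_strip above 0.2 N and y of the grasp point in the frame of right_strip between 0.066 and 0.094 m))), for 0.04 s.
2. the fingertips touch the strip in front of the pot at its third mark, within 10 mm along the strip (((y of pot_center in the frame of hob above 0 m and contact force between the fingers and left_strip above 0.2 N and y of the grasp point in the frame of left_strip between 0.03 and 0.05 m) or (y of pot_center in the frame of hob below 0 m and contact force between the fingers and right_strip above 0.2 N and y of the grasp point in the frame of right_strip between 0.03 and 0.05 m))), for 0.04 s.
3. the fingertips touch the strip in front of the pot at its fifth (middle) mark, within 10 mm along the strip (((y of pot_center in the frame of hob above 0 m and contact force between the fingers and left_strip above 0.2 N and y of the grasp point in the frame of left_strip between -0.01 and 0.01 m) or (y of pot_center in the frame of hob below 0 m and contact force between the fingers and right_strip above 0.2 N and y of the grasp point in the frame of right_strip between -0.01 and 0.01 m))), for 0.04 s.
4. the fingertips touch the strip in front of the pot at its seventh mark, within 10 mm along the strip (((y of pot_center in the frame of hob above 0 m and contact force between the fingers and left_strip above 0.2 N and y of the grasp point in the frame of left_strip between -0.05 and -0.03 m) or (y of pot_center in the frame of hob below 0 m and contact force between the fingers and right_strip above 0.2 N and y of the grasp point in the frame of right_strip between -0.05 and -0.03 m))), for 0.04 s.
5. the fingertips touch the strip in front of the pot at its ninth (longest) mark, within 14 mm along the strip (((y of pot_center in the frame of hob above 0 m and contact force between the fingers and left_strip above 0.2 N and y of the grasp point in the frame of left_strip between -0.094 and -0.066 m) or (y of pot_center in the frame of hob below 0 m and contact force between the fingers and right_strip above 0.2 N and y of the grasp point in the frame of right_strip between -0.094 and -0.066 m))), for 0.04 s.
At the end, for the whole second after the job is handed in: the fingertips rest on the strip in front of the pot (0.2 to 18 N), within 14 mm of its longest mark along the strip, having passed all its marks in order from the shortest; hob, pot and shaker stand still and upright within 15 mm of where they were (((y of pot_center in the frame of hob above 0 m and contact force between the fingers and left_strip above 0.2 N and y of the grasp point in the frame of left_strip between -0.094 and -0.066 m) or (y of pot_center in the frame of hob below 0 m and contact force between the fingers and right_strip above 0.2 N and y of the grasp point in the frame of right_strip between -0.094 and -0.066 m)) and contact force between the fingers and hob below 18 N and distance of each of hob, pot_center, shaker_center from where it was at the start of the episode below 0.015 m and angle between each of pot_center, shaker_center's own z axis and vertical below 0.1 rad and linear speed of hob below 0.01 m/s); the arm keeps its last pose, push and grip.
It fails at once if the fingers press on the hob with more than 18 N (contact force between the fingers and hob above 18 N).
It fails at once if the fingers touch the strip of the idle zone ((y of pot_center in the frame of hob above 0 m and contact force between the fingers and right_strip above 0.5 N) or (y of pot_center in the frame of hob below 0 m and contact force between the fingers and left_strip above 0.5 N)).
It fails at once if the fingertips pass between 10 and 30 mm above the middle of the pot's strip without touching it (lifted off on the way) ((y of pot_center in the frame of hob above 0 m and x of the grasp point in the frame of left_strip between -0.026 and 0.026 m and y of the grasp point in the frame of left_strip between -0.055 and 0.055 m and z of the grasp point in the frame of left_strip between 0.029 and 0.049 m and contact force between the fingers and left_strip below 0.05 N) or (y of pot_center in the frame of hob below 0 m and x of the grasp point in the frame of right_strip between -0.026 and 0.026 m and y of the grasp point in the frame of right_strip between -0.055 and 0.055 m and z of the grasp point in the frame of right_strip between 0.029 and 0.049 m and contact force between the fingers and right_strip below 0.05 N)).
It fails at once if the hob is shifted or lifted by more than 15 mm, or tipped (distance of hob from where it was at the start of the episode above 0.015 m or angle between hob's own z axis and vertical above 0.05 rad).
It fails at once if the pot or the shaker is moved by more than 15 mm, or the spoon or the bowl by more than 20 mm (distance of any of pot_center, shaker_center from where it was at the start of the episode above 0.015 m or distance of any of spoon, bowl from where it was at the start of the episode above 0.02 m).
It also fails if it takes over 64 s, if anything falls off the work surface, if the arm or the gripper's body presses on something with over 40 N, if the wrist force passes 120 N, or if a joint passes its speed limit or range.

## Working session

There is one attempt and no reset: what is moved stays moved. The work goes in short steps, Python scripts to look and compute and a shell command to move; the robot and the scene stay as the last step left them, time stands still between calls to the robot, and variables do not carry over. Pictures are saved under pics/ and viewed, and the job is handed in when it is done.

```bash
mkdir -p pics; ls; python3 - <<'E'
from rig import bot
import cv2,pickle
s=bot.read_state(); print(s)
for n in ["side","top","wrist"]:
    c=bot.capture(n); pickle.dump(c,open(f'{n}0.pkl','wb'))
    cv2.imwrite(f'pics/{n}0.png',c['img'][:,:,::-1]); print(n,c['fx'],c['fy'],c['cx'],c['cy'],c['R'],c['t'])
E
```

```text
pics
{'time_s': 0.0, 'joint_positions': array([-7.65188067e+01,  3.02789033e+01,  8.21578668e+01, -1.12607308e-03,
        6.76883243e+01, -1.02270573e+01]), 'qvel': array([-0.05081977, -0.1032206 , -0.05066481,  0.03824156,  0.06917998,
        0.0263049 ]), 'tau': array([ 3.75257505e-04, -4.40039706e+01, -1.76593423e+01,  6.32227748e-02,
        5.80560474e-02, -1.51222398e-04]), 'position': array([ 0.25118447, -0.57165497,  0.29126392]), 'tcp_rot': array([[-9.15601792e-01, -5.26667210e-04,  4.02085912e-01],
       [-4.02086087e-01,  2.11891011e-03, -9.15599415e-01],
       [-3.69767714e-04, -9.99997616e-01, -2.15184345e-03]]), 'force': array([0.1287269 , 0.49636959, 0.61997487]), 'moment': array([-0.03056421, -0.05389602, -0.00384569]), 'opening': 1.0010253299375953}
side 478.3308559145539 478.3308559145539 273.10050991589355 208.570599152975 [[-0.69310848 -0.72078809  0.00807279]
 [-0.37046488  0.34658664 -0.86176184]
 [ 0.61834975 -0.60028512 -0.50724881]] [0.41082639 0.29643549 1.43417025]
top 543.1311658255786 543.1311658255786 279.2455513904045 205.074070076005 [[ 0.03017705 -0.9994887   0.01056775]
 [-0.98858738 -0.03140574 -0.14733861]
 [ 0.14759516 -0.0060009  -0.98902965]] [-0.03565652  0.60532454  2.03192084]
wrist 366.2911073007054 366.2911073007054 273.1461281033693 205.7190161524235 [[ 0.40235626 -0.91548186 -0.0015505 ]
 [-0.88098034 -0.38765224  0.27129206]
 [-0.24896402 -0.1077901  -0.96249582]] [-0.62302103 -0.03266584  0.39004614]
```

View pics/side0.png

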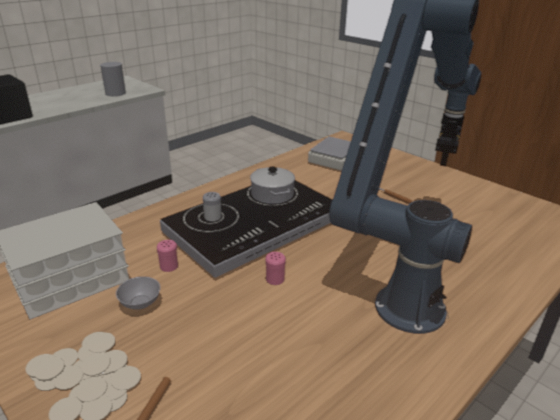

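View pics/top0.png

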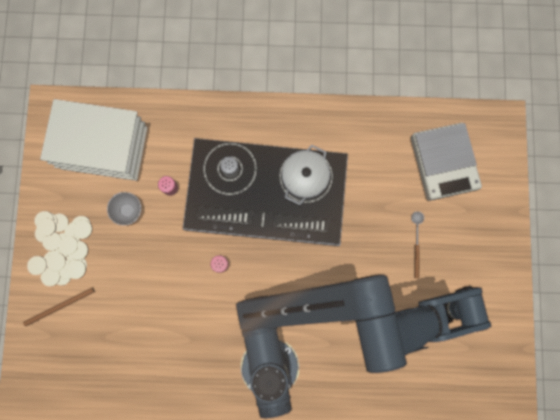

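View pics/wrist0.png

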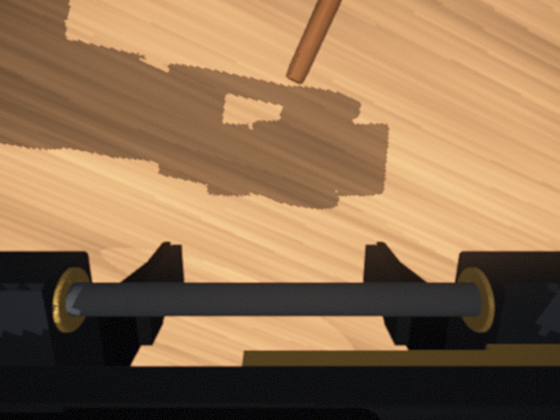

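The side and top views show the pot on the right zone (top pixel 306,175) and the shaker on the left zone (230,167). Candidates for the strip are the right one (~302,225) and the left one (~223,217). Two pink shaker look-alikes stand at (167,185) and (219,264). The right strip is the one in front of the pot, so I'll check it in an enlarged crop.

```bash
python3 - <<'E'
import cv2
i=cv2.imread('pics/top0.png')
c=i[130:250,175:355]; cv2.imwrite('pics/topc.png',cv2.resize(c,None,fx=4.4,fy=4.4,interpolation=cv2.INTER_CUBIC))
c=i[205:245,260:350]; cv2.imwrite('pics/topd.png',cv2.resize(c,None,fx=8,fy=8,interpolation=cv2.INTER_CUBIC))
E
```

```text
(no output)
```

View pics/topc.png

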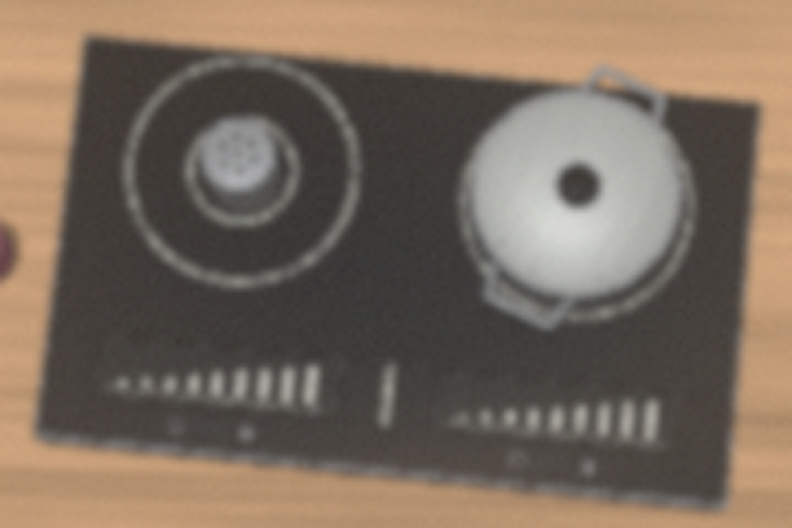

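View pics/topd.png

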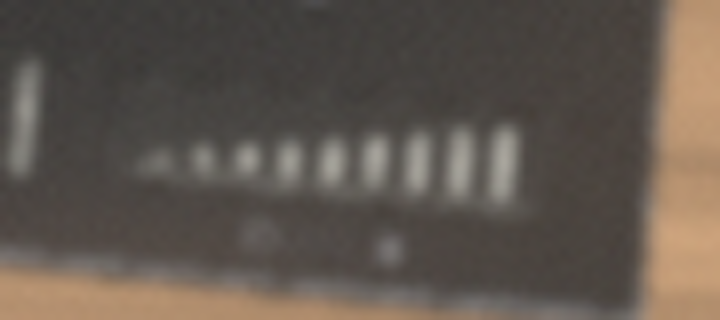

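```bash
cat > h.py <<'E'
import numpy as np,pickle
from scipy.optimize import least_squares
def proj(c,X):
    p=(c['R']@np.asarray(X,float).T).T+c['t']; return np.c_[c['fx']*p[:,0]/p[:,2]+c['cx'],c['fy']*p[:,1]/p[:,2]+c['cy']]
def back(c,uv,z):
    d=c['R'].T@np.array([(uv[0]-c['cx'])/c['fx'],(uv[1]-c['cy'])/c['fy'],1]); o=-c['R'].T@c['t']
    return o+d*(z-o[2])/d[2]
def W(p,L):
    L=np.atleast_2d(L);a=p[2];R=np.array([[np.cos(a),-np.sin(a),0],[np.sin(a),np.cos(a),0],[0,0,1]]); return L@R.T+[p[0],p[1],0]
E
python3 - <<'E'
from h import *
c=pickle.load(open('top0.pkl','rb'))
k=lambda u,v:((u+.5)/4.4-.5+175,(v+.5)/4.4-.5+130)
d=lambda u,v:((u+.5)/8-.5+260,(v+.5)/8-.5+205)
uv=np.array([k(86,37),k(760,103),k(726,506),k(38,437),d(157,163),d(504,164),k(120,384),k(313,386)])
L=np.array([[.18,.3,.066],[.18,-.3,.066],[-.18,-.3,.066],[-.18,.3,.066],[-.126,-.066,.068],[-.112,-.226,.068],[-.126,.226,.068],[-.112,.066,.068]])
f=lambda p:(proj(c,W(p,L))-uv).ravel()
r=least_squares(f,[.6,0,0]); print(r.x,np.degrees(r.x[2])); print(f(r.x).reshape(-1,2).round(2))
print(W(r.x,[[-.112,-.066,.068],[-.112,-.226,.068],[.07,-.146,.111]]))
for q in uv[:4]: print(back(c,q,.066))
E
```

```text
[ 0.65801326  0.03580893 -0.06892048] -3.948852700579429
[[-1.03 -1.25]
 [ 0.92 -0.82]
 [ 0.95  0.73]
 [-1.86  0.47]
 [ 0.68 -0.13]
 [-0.03  0.3 ]
 [ 0.77  0.2 ]
 [-0.4   0.3 ]]
[[ 0.54173401 -0.0223214   0.068     ]
 [ 0.53071546 -0.18194155  0.068     ]
 [ 0.71779265 -0.11466507  0.111     ]]
[0.85344147 0.31848501 0.066     ]
[ 0.81357879 -0.27237611  0.066     ]
[ 0.46040205 -0.24749913  0.066     ]
[0.50107442 0.34064018 0.066     ]
```

Fit residuals are about 1–2 px at the corners and under 1 px at the marks (~3 mm). This puts the right strip's first mark at (0.542, -0.022) and the ninth at (0.531, -0.182), z 0.068, hob yaw -3.95°. First I'll turn the tool by 0.482 rad about its y to line up with the strip, and shut the jaws.

```bash
python3 -m pendant '[[[0,0,0],[0,0.08,0],1],[[0,0,0],[0,0.1,0],1],[[0,0,0],[0,0.1,0],1],[[0,0,0],[0,0.1,0],1],[[0,0,0],[0,0.1,0],1],[[0,0,0],[0,0,0],1],[[0,0,0],[0,0,0],1],[[0,0,0],[0,0,0],1]]'
cat > togo.py <<'E'
from h import *
from rig import bot
s=bot.read_state();R=s['tcp_rot']
for n,T in [('first',[.5417,-.0223,.138]),('last',[.5307,-.1819,.138])]:
    print(n,(R.T@(np.array(T)-s['position'])*100).round(2),'cm tool')
p=[.6580,.0358,-.06892]
g=s['position']+R[:,1]*.051
a=p[2];print('strip frame mm',(np.array([[np.cos(a),np.sin(a)],[-np.sin(a),np.cos(a)]])@(g[:2]-p[:2])*1000-[-112,-146]).round(1),g[2]*1000-68)
print(s['time_s'],s['position'],'F',s['force'].round(2),'open',s['opening'],'zaxis',R[:,2].round(3),'yaxis',R[:,1].round(3))
E
python3 togo.py
```

```text
time_s: 0.82
position: [0.2513, -0.5721, 0.292]
tcp_rot: [[-0.998, -0.0, -0.064], [0.064, 0.0, -0.998], [0.0, -1.0, -0.0]]
force: [-0.0, -0.6, -0.2]
opening: 0.482
first [-25.46  15.43 -56.72] cm tool
last [-25.39  15.42 -40.72] cm tool
strip frame mm [-251.9 -488.4] 173.042289273911
0.8167 [ 0.25130821 -0.57209416  0.29204228] F [-0.01 -0.55 -0.24] open 0.4822797507800415 zaxis [-0.064 -0.998 -0.   ] yaxis [-0.  0. -1.]
```

```bash
python3 -m pendant '[[[-1.0,0,-1.5],[0,0,0],1],[[-1.4,0,-3],[0,0,0],1],[[-1.4,0,-3.2],[0,0,0],1],[[-1.4,0,-3.2],[0,0,0],1],[[-1.4,0,-3.2],[0,0,0],1],[[-1.4,0,-3.2],[0,0,0],1],[[-1.4,0,-3.2],[0,0,0],1],[[-1.4,0,-3.2],[0,0,0],1],[[-1.4,0,-3.2],[0,0,0],1],[[-1.4,0,-3.2],[0,0,0],1],[[-1.4,0,-3.2],[0,0,0],1],[[-1.4,0,-3.2],[0,0,0],1],[[-1.4,0,-3.2],[0,0,0],1],[[-1.4,0,-3.2],[0,0,0],1],[[-1.4,0,-3.2],[0,0,0],1],[[-1.4,0,-3.2],[0,0,0],1],[[-1.4,0,-3.2],[0,0,0],1],[[-1.4,0,-3.2],[0,0,0],1],[[-1,0,-2],[0,0,0],1],[[0,0,0],[0,0,0],1]]'
python3 togo.py; python3 - <<'E'
from rig import bot
import cv2,pickle
for n in ["top","wrist"]:
    c=bot.capture(n); pickle.dump(c,open(f'{n}1.pkl','wb'))
    cv2.imwrite(f'pics/{n}1.png',c['img'][:,:,::-1])
E
```

```text
time_s: 2.48
position: [0.5481, -0.009, 0.2925]
tcp_rot: [[-0.998, 0.002, -0.06], [0.06, 0.002, -0.998], [-0.002, -1.0, -0.002]]
force: [-0.2, -0.6, 0.6]
opening: 0.003
first [ 0.59 15.44  1.4 ] cm tool
last [ 0.73 15.41 17.39] cm tool
strip frame mm [ 5.6 93.9] 173.46221111884276
2.4833 [ 0.548133   -0.0089661   0.29246205] F [-0.22 -0.55  0.57] open 0.0026766720628211217 zaxis [-0.06  -0.998 -0.002] yaxis [ 0.002  0.002 -1.   ]
```

View pics/wrist1.png

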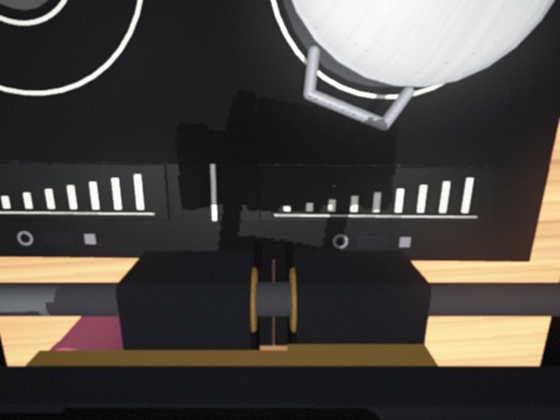

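The wrist view shows the right strip with marks from about (287,209) to (468,195), and the pot handle at (345,100). I'll refine the position from this view.

```bash
python3 - <<'E'
import cv2
i=cv2.imread('pics/wrist1.png')
c=i[155:235,255:500]; cv2.imwrite('pics/wc.png',cv2.resize(c,None,fx=3.2,fy=3.2,interpolation=cv2.INTER_CUBIC))
E
```

```text
(no output)
```

View pics/wc.png

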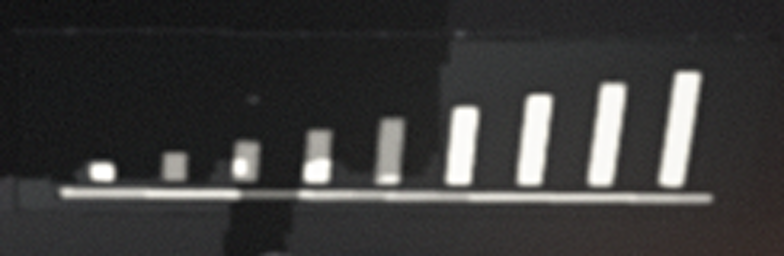

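```bash
python3 - <<'E'
from h import *
c=pickle.load(open('wrist1.pkl','rb'))
w=lambda u,v:((u+.5)/3.2-.5+255,(v+.5)/3.2-.5+155)
P=[back(c,w(*q),.068) for q in [(102,171),(679,129),(673,186),(688,71),(391,150)]]
for p in P: print(p.round(4))
print(np.linalg.norm(P[1]-P[0]),np.linalg.norm(P[2]-P[3]))
pr=[.6580,.0358,-.06892]
print(W(pr,[[-.126,-.066,.068],[-.112,-.226,.068],[-.12,-.146,.068]]))
E
```

```text
[ 0.5291 -0.0209  0.068 ]
[ 0.5315 -0.1816  0.068 ]
[ 0.5149 -0.1813  0.068 ]
[ 0.5478 -0.1827  0.068 ]
[ 0.5303 -0.1017  0.068 ]
0.16073536412155978 0.03294450141051121
[[ 0.52775401 -0.02136627  0.068     ]
 [ 0.5307023  -0.18195054  0.068     ]
 [ 0.52823053 -0.10158954  0.068     ]]
```

Wrist and top agree within 2 mm, and mark spacing (160.7 vs 160) and length (32.9 vs 32) check out. Next I'll move over the first mark and descend to about 10 mm above it.

```bash
python3 -m pendant '[[[0.3,0,0.7],[0,0,0],1],[[0.3,0,0.7],[0,0,0],1],[[0,2,0],[0,0,0],1],[[0,2.5,0],[0,0,0],1],[[0,2.5,0],[0,0,0],1],[[0,2.5,0],[0,0,0],1],[[0,2,0],[0,0,0],1],[[0,1.5,0],[0,0,0],1],[[0,1,0],[0,0,0],1],[[0,0,0],[0,0,0],1],[[0,0,0],[0,0,0],1]]'
python3 togo.py
```

```text
time_s: 3.5
position: [0.5397, -0.0282, 0.1523]
tcp_rot: [[-0.998, -0.001, -0.068], [0.068, 0.0, -0.998], [0.001, -1.0, -0.0]]
force: [0.6, -0.3, 0.4]
opening: 0.004
first [-0.16  1.43 -0.6 ] cm tool
last [-0.15  1.43 15.39] cm tool
strip frame mm [-1.7 74. ] 33.263797833377936
3.5 [ 0.53968704 -0.02822007  0.15226379] F [ 0.61 -0.34  0.44] open 0.004356102713210153 zaxis [-0.068 -0.998 -0.   ] yaxis [-0.001  0.    -1.   ]
```

```bash
python3 -m pendant '[[[0,0,-0.6],[0,0,0],1],[[0,0.4,0],[0,0,0],1],[[0,0.4,0],[0,0,0],1],[[0,0.3,0],[0,0,0],1],[[0,0.1,0],[0,0,0],1],[[0,0,0],[0,0,0],1],[[0,0,0],[0,0,0],1]]'
python3 togo.py
```

```text
time_s: 4.08
position: [0.5404, -0.0211, 0.1402]
tcp_rot: [[-0.998, -0.0, -0.066], [0.066, 0.0, -0.998], [0.0, -1.0, -0.0]]
force: [0.0, -0.4, 0.1]
opening: 0.008
first [-0.14  0.22  0.11] cm tool
last [-0.09  0.22 16.11] cm tool
strip frame mm [-1.4 81.2] 21.189618716943542
4.0833 [ 0.54040431 -0.02106722  0.14018962] F [ 0.04 -0.39  0.08] open 0.00806629729443909 zaxis [-0.066 -0.998 -0.   ] yaxis [-0.  0. -1.]
```

2 mm above the surface at strip y ≈ +81. Next I'll make contact in small steps.

```bash
python3 -m pendant '[[[0,0.1,0],[0,0,0],1],[[0,0.1,0],[0,0,0],1],[[0,0.05,0],[0,0,0],1],[[0,0,0],[0,0,0],1],[[0,0,0],[0,0,0],1]]'
python3 togo.py
```

```text
time_s: 4.5
position: [0.5405, -0.0212, 0.1379]
tcp_rot: [[-0.998, 0.0, -0.066], [0.066, -0.0, -0.998], [-0.0, -1.0, 0.0]]
force: [1.3, 0.2, 1.9]
opening: 0.005
first [-0.12 -0.01  0.11] cm tool
last [-8.00e-02 -1.00e-02  1.61e+01] cm tool
strip frame mm [-1.3 81.1] 18.852118235946136
4.5 [ 0.54052677 -0.02115989  0.13785212] F [1.27 0.24 1.86] open 0.005420119739510713 zaxis [-0.066 -0.998  0.   ] yaxis [ 0. -0. -1.]
```

```bash
python3 -m pendant '[[[0,0.06,0],[0,0,0],1],[[0,0.06,0],[0,0,0],1],[[0,0,0],[0,0,0],1],[[0,0,0],[0,0,0],1]]'
python3 togo.py
```

```text
time_s: 4.83
position: [0.5405, -0.0212, 0.1368]
tcp_rot: [[-0.998, 0.0, -0.066], [0.066, -0.0, -0.998], [-0.0, -1.0, 0.0]]
force: [-0.7, 0.4, 4.0]
opening: 0.001
first [-0.12 -0.12  0.1 ] cm tool
last [-0.08 -0.12 16.1 ] cm tool
strip frame mm [-1.2 81.1] 17.809694937484693
4.8333 [ 0.54054297 -0.02118634  0.13680969] F [-0.72  0.45  4.  ] open 0.0012492330551701688 zaxis [-0.066 -0.998  0.   ] yaxis [ 0. -0. -1.]
```

```bash
python3 -m pendant '[[[0,0,0.2],[0,0,0],1],[[0,0,0.4],[0,0,0],1],[[0,0,0.4],[0,0,0],1],[[0,0,0.4],[0,0,0],1],[[0,0,0.4],[0,0,0],1],[[0,0,0.4],[0,0,0],1],[[0,0,0.4],[0,0,0],1],[[0,0,0.4],[0,0,0],1],[[0,0,0.4],[0,0,0],1],[[0,0,0.4],[0,0,0],1],[[0,0,0.2],[0,0,0],1]]'
python3 togo.py
```

```text
time_s: 5.75
position: [0.5377, -0.0616, 0.1365]
tcp_rot: [[-0.998, -0.0, -0.067], [0.067, -0.0, -0.998], [0.0, -1.0, 0.0]]
force: [0.9, 3.7, 4.5]
opening: 0.007
first [-0.14 -0.15 -3.95] cm tool
last [-0.1  -0.15 12.05] cm tool
strip frame mm [-1.3 40.5] 17.541587941413923
5.75 [ 0.53771612 -0.06163395  0.13654159] F [0.92 3.69 4.52] open 0.0066327932246130145 zaxis [-0.067 -0.998  0.   ] yaxis [-0. -0. -1.]
```

Steady at 4.5 N, at the third mark. Continuing the stroke.

```bash
python3 -m pendant '[[[0,0,0.4],[0,0,0],1],[[0,0,0.4],[0,0,0],1],[[0,0,0.4],[0,0,0],1],[[0,0,0.4],[0,0,0],1],[[0,0,0.4],[0,0,0],1],[[0,0,0.4],[0,0,0],1],[[0,0,0.4],[0,0,0],1],[[0,0,0.4],[0,0,0],1],[[0,0,0.4],[0,0,0],1],[[0,0,0.4],[0,0,0],1]]'
python3 togo.py
```

```text
time_s: 6.58
position: [0.535, -0.1013, 0.1365]
tcp_rot: [[-0.998, -0.0, -0.066], [0.066, 0.0, -0.998], [0.0, -1.0, -0.0]]
force: [0.5, 3.7, 4.1]
opening: 0.008
first [-0.14 -0.15 -7.93] cm tool
last [-0.1  -0.15  8.07] cm tool
strip frame mm [-1.2  0.7] 17.5279179084408
6.5833 [ 0.53503958 -0.10133804  0.13652792] F [0.49 3.69 4.06] open 0.008192251847012662 zaxis [-0.066 -0.998 -0.   ] yaxis [-0.  0. -1.]
```

```bash
python3 -m pendant '[[[0,0,0.4],[0,0,0],1],[[0,0,0.4],[0,0,0],1],[[0,0,0.4],[0,0,0],1],[[0,0,0.4],[0,0,0],1],[[0,0,0.4],[0,0,0],1],[[0,0,0.4],[0,0,0],1],[[0,0,0.4],[0,0,0],1],[[0,0,0.4],[0,0,0],1],[[0,0,0.4],[0,0,0],1],[[0,0,0.4],[0,0,0],1]]'
python3 togo.py
```

```text
time_s: 7.42
position: [0.5324, -0.1413, 0.1365]
tcp_rot: [[-0.998, -0.0, -0.066], [0.066, 0.0, -0.998], [0.0, -1.0, -0.0]]
force: [0.4, 3.4, 4.2]
opening: 0.006
first [ -0.14  -0.15 -11.93] cm tool
last [-0.1  -0.15  4.07] cm tool
strip frame mm [ -1.1 -39.3] 17.53701358398682
7.4167 [ 0.53238887 -0.14127008  0.13653701] F [0.41 3.45 4.17] open 0.00616250479245747 zaxis [-0.066 -0.998 -0.   ] yaxis [-0.  0. -1.]
```

```bash
python3 -m pendant '[[[0,0,0.4],[0,0,0],1],[[0,0,0.4],[0,0,0],1],[[0,0,0.4],[0,0,0],1],[[0,0,0.4],[0,0,0],1],[[0,0,0.4],[0,0,0],1],[[0,0,0.4],[0,0,0],1],[[0,0,0.4],[0,0,0],1],[[0,0,0.4],[0,0,0],1],[[0,0,0.4],[0,0,0],1],[[0,0,0.3],[0,0,0],1],[[0,0,0.1],[0,0,0],1],[[0,0,0],[0,0,0],1],[[0,0,0],[0,0,0],1],[[0,0,0],[0,0,0],1]]'
python3 togo.py; python3 - <<'E'
from rig import bot
import cv2,pickle,numpy as np
for n in ["top","wrist"]:
    c=bot.capture(n); pickle.dump(c,open(f'{n}2.pkl','wb'))
    cv2.imwrite(f'pics/{n}2.png',c['img'][:,:,::-1])
i=cv2.imread('pics/top2.png'); j=cv2.imread('pics/top0.png')
f=lambda i:cv2.resize(i[130:250,175:355],None,fx=2.2,fy=2.2,interpolation=cv2.INTER_CUBIC)
cv2.imwrite('pics/cmp.png',np.hstack([f(j),f(i)]))
E
```

```text
time_s: 8.58
position: [0.5299, -0.1813, 0.1366]
tcp_rot: [[-0.998, 0.0, -0.066], [0.066, -0.001, -0.998], [-0.0, -1.0, 0.001]]
force: [-1.5, -0.2, 4.1]
opening: 0.008
first [ -0.14  -0.16 -15.95] cm tool
last [-0.09 -0.14  0.05] cm tool
strip frame mm [ -0.9 -79.5] 17.644755676339457
8.5833 [ 0.52987451 -0.18134327  0.13664471] F [-1.5  -0.23  4.1 ] open 0.007536944725448602 zaxis [-0.066 -0.998  0.001] yaxis [ 0.    -0.001 -1.   ]
```

View pics/wrist2.png

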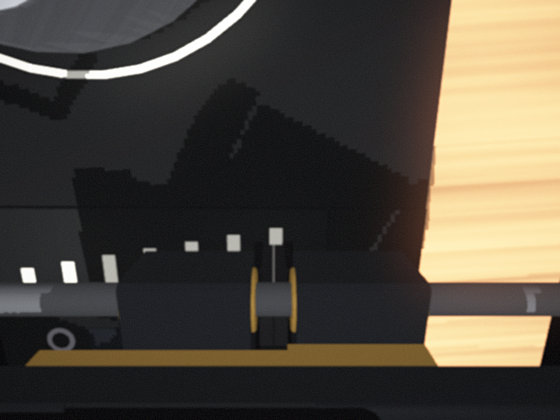

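View pics/cmp.png

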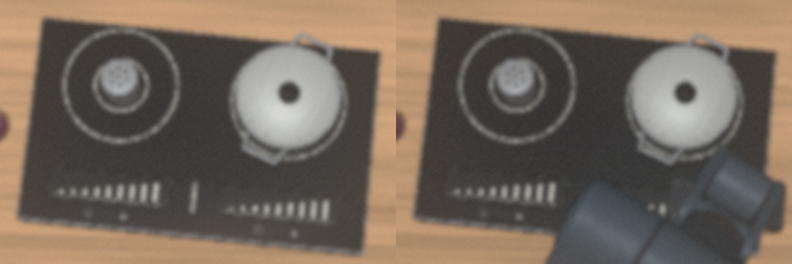

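The wrist view shows the shut tips on the longest mark, whose far end shows right behind them at (276,237). The top before/after crops match, so hob, pot and shaker are unmoved. Force is steady at about 4 N, so I'm handing in.

```bash
python3 -c "
from rig import bot
print(bot.hand_in())"
```

```text
the job is handed in; nothing more can be done
None
```

I ran the shut fingertips along the right strip, the one in front of the pot, from its shortest mark to its longest in one stroke. I handed in with them still resting on the longest mark; no verdict is reported.

- **Stroke:** The tips touched down about 1 mm from the first mark and ended about 0.5 mm from the ninth. At each check the vertical force was 4 to 4.5 N, with up to about 3.7 N of sideways drag while sliding.
- **Position checks:** The top and wrist cameras agreed on where the strip lies to within 2 mm. The last wrist picture shows the tips on the longest mark.
- **Surroundings:** The before and after top pictures show the hob, pot and shaker unmoved. I did not re-check the spoon or the bowl; the arm did not touch down anywhere near them.
- **Disagreement:** The hob corners fitted the top picture less well than the marks did, by 1 to 2 pixels (a few mm). The wrist view settled the strip's position. No other check failed.

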